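# Switch the bench on in order

## Task

Switch the microscope bench on in its proper order: with the fingertips, lightly press down the large round mushroom key, then the square key, then the long bar key, each on its own switch box and each until it goes no further (the keys stay down by themselves). Leave the small round key of the fourth switch box up, and do not grasp, lift, shove or tip any of the boxes. Leave everything else on the table where it stands.

Things in the scene. Friction and masses are not known exactly. Their poses are not given: they have to be found in the camera images.
- round_box: Loose switch box, 78 x 78 mm, flat metal top 40 mm above the table, about 0.5 to 0.85 kg, on rubber feet; carries one black large round mushroom key, 42 mm across, at the middle of its top. Origin at the centre of its underside, z up; a black cable gland sticks out 10 mm at its +x side.
- round_key_top (a point): Centre of the top face of the large round mushroom key, 42 mm across; 60 mm above the table (20 mm above the box's metal top) when up; moves down with the key. z up.
- round_key (a joint): How far the large round mushroom key, 42 mm across is pressed in, m: 0 up (as at the start), 0.008 fully down, at a stop. Its plunger yields to 3 to 4 N and stays where it is pushed. The cap sits on the plunger with a stiff cushioning spring (2 N per mm, springs back when released): the top must be pushed about 10 mm down to bring the plunger to its stop, and beyond that the force rises by 2 N per mm. Let go, the top stands 12 mm above the box's metal top.
- square_box: Loose switch box, 78 x 78 mm, flat metal top 40 mm above the table, about 0.5 to 0.85 kg, on rubber feet; carries one black square key, 34 x 34 mm, at the middle of its top. Origin at the centre of its underside, z up; a black cable gland sticks out 10 mm at its +x side.
- square_key_top (a point): Centre of the top face of the square key, 34 x 34 mm; 60 mm above the table (20 mm above the box's metal top) when up; moves down with the key. z up.
- square_key (a joint): How far the square key, 34 x 34 mm is pressed in, m: 0 up (as at the start), 0.008 fully down, at a stop. Its plunger yields to 3 to 4 N and stays where it is pushed. The cap sits on the plunger with a stiff cushioning spring (2 N per mm, springs back when released): the top must be pushed about 10 mm down to bring the plunger to its stop, and beyond that the force rises by 2 N per mm. Let go, the top stands 12 mm above the box's metal top.
- bar_box: Loose switch box, 78 x 78 mm, flat metal top 40 mm above the table, about 0.5 to 0.85 kg, on rubber feet; carries one black long bar key, 16 mm along the box's x, 58 mm along its y, at the middle of its top. Origin at the centre of its underside, z up; a black cable gland sticks out 10 mm at its +x side.
- bar_key_top (a point): Centre of the top face of the long bar key, 16 mm along the box's x, 58 mm along its y; 60 mm above the table (20 mm above the box's metal top) when up; moves down with the key. z up.
- bar_key (a joint): How far the long bar key, 16 mm along the box's x, 58 mm along its y is pressed in, m: 0 up (as at the start), 0.008 fully down, at a stop. Its plunger yields to 3 to 4 N and stays where it is pushed. The cap sits on the plunger with a stiff cushioning spring (2 N per mm, springs back when released): the top must be pushed about 10 mm down to bring the plunger to its stop, and beyond that the force rises by 2 N per mm. Let go, the top stands 12 mm above the box's metal top.
- small_box: Loose switch box, 78 x 78 mm, flat metal top 40 mm above the table, about 0.5 to 0.85 kg, on rubber feet; carries one black small round key, 16 mm across, at the middle of its top. Origin at the centre of its underside, z up; a black cable gland sticks out 10 mm at its +x side. To be left up.
- small_key_top (a point): Centre of the top face of the small round key, 16 mm across; 60 mm above the table (20 mm above the box's metal top) when up; moves down with the key. z up.
- small_key (a joint): How far the small round key, 16 mm across is pressed in, m: 0 up (as at the start), 0.008 fully down, at a stop. Its plunger yields to 3 to 4 N and stays where it is pushed. The cap sits on the plunger with a stiff cushioning spring (2 N per mm, springs back when released): the top must be pushed about 10 mm down to bring the plunger to its stop, and beyond that the force rises by 2 N per mm. Let go, the top stands 12 mm above the box's metal top.
- petri_dish: Bystander: clear round petri dish, 90 mm across, 16 mm high. Loose; origin at the centre of its underside. Leave it alone.
- bench_timer: Bystander: round dial timer with a red knob, 62 mm across, 44 mm high (not one of the switch boxes). Loose; origin at the centre of its underside. Leave it alone.
- dropper_bottle: Bystander: small dropper bottle, 27 mm across, 60 mm high. Loose; origin at the centre of its underside. Leave it alone.
- reagent_a: Bystander: frosted white bottle with ribbed cap, 39 mm across, 89 mm high. Loose; origin at the centre of its underside. Leave it alone.
- tape_roll: Bystander: tan roll of tape lying flat, 66 mm across, 19 mm high. Loose; origin at the centre of its underside. Leave it alone.
- lighter: Bystander: flat orange stick with a grey cap, 24x75x13 mm, lying flat. Loose; origin at the centre of its underside. Leave it alone.
- dome_stick: Bystander: white bottle with domed cap, 32 mm across, 58 mm high. Loose; origin at the centre of its underside. Leave it alone.

How it is judged:
On the way, in this order (a step that is already met when the one before it is completed fails the run):
1. the large round mushroom key is pressed down (value of joint round_key above 0.006 m), for 0.1 s.
2. the square key is pressed down (value of joint square_key above 0.006 m), for 0.1 s.
3. the long bar key is pressed down (value of joint bar_key above 0.006 m), for 0.1 s.
At the end, for the whole second after the job is handed in: The round, square and bar keys are down (more than 6 of their 8 mm), the small round key is up (less than 2 mm in), all four switch boxes stand upright, at rest and within 20 mm of where they began, and every bystander is within 20 mm of where it began (value of joint each of round_key, square_key, bar_key above 0.006 m and value of joint small_key below 0.002 m and distance of each of round_box, square_box, bar_box, small_box, petri_dish, bench_timer, dropper_bottle, reagent_a, tape_roll, lighter, dome_stick from where it was at the start of the episode below 0.02 m and angle between each of round_box, square_box, bar_box, small_box's own z axis and vertical below 0.1 rad and linear speed of each of round_box, square_box, bar_box, small_box below 0.02 m/s); the robot touches nothing.
It fails at once if a key is pressed (over 2 mm) out of turn: the square one before the round one is down, or the bar one before the square one is down ((value of joint square_key above 0.002 m and value of joint round_key below 0.006 m) or (value of joint bar_key above 0.002 m and value of joint square_key below 0.006 m)).
It fails at once if the small round key is pressed (over 2 mm) (value of joint small_key above 0.002 m).
It fails at once if a switch box is pressed or struck with more than 25 N (contact force between any of the arm, the fingers and round_box above 25 N or contact force between any of the arm, the fingers and square_box above 25 N or contact force between any of the arm, the fingers and bar_box above 25 N or contact force between any of the arm, the fingers and small_box above 25 N).
It fails at once if a switch box is lifted 10 mm, shoved over 20 mm or tipped (height (world z) of any of round_box, square_box, bar_box, small_box above 0.01 m or distance of any of round_box, square_box, bar_box, small_box from where it was at the start of the episode above 0.02 m or angle between any of round_box, square_box, bar_box, small_box's own z axis and vertical above 0.15 rad).
It fails at once if a bystander is moved or lifted by more than 20 mm (distance of any of petri_dish, bench_timer, dropper_bottle, reagent_a, tape_roll, lighter, dome_stick from where it was at the start of the episode above 0.02 m).
It also fails if it takes over 48 s, if anything falls off the work surface, if the arm or the gripper's body presses on something with over 40 N, if the wrist force passes 120 N, or if a joint passes its speed limit or range.

## Robot

A 6-joint arm with a two-finger parallel gripper is mounted at the origin on a cart in front of the work surface, level with it; the furniture and walls round the work are solid. World frame = base frame: x ahead of the robot, y to its left, z up, the work surface at z = 0. Lengths are in m, angles in rad, forces in N, time in s.
With the tool pointing down it reaches from about 0.4 to 0.825 m from the base axis. Payload 7 kg.
Tool frame: the origin (TCP) lies at the very end of the fingers, on their centre line; the grasp point (between the pads) lies 19 mm behind it; z points along the fingers, y is the line along which they close (so a half turn about z gives the same grasp; the last joint's range is limited). The gripper opens to 88 mm and grips with 3 to 60 N. Pads are 19 mm wide; open, the fingers measure 130 mm over their backs; the gripper's body (78 mm by 193 mm) begins 47 mm behind the grasp point.
Start: joints at [-0.97, 0.359, 0.012, 0, -1.224, -0.288], TCP at [0.208, -0.642, 0.188] pointing down, gripper open.
Joint ranges: [-3.07, 3.07], [-1.43, 2.12], [-1.02, 1.25], [-3.03, 1.67], [-3.05, -0], [-3.03, 3.03]. Speed limits (rad/s): [2.39, 2.39, 3.01, 3.14, 3.14, 3.14].

## Interface

Orientations are given as a 3x3 rotation matrix whose columns are the frame's x, y, z axes.
In Python, from workcell import env, vision gives the robot as it stands. The module is installed in compiled form; this text tells all that it offers.
- The arm moves only by the shell command python3 -m crank 'ROWS'. ROWS is JSON, a list of rows, each a list of 3 entries, a list of its own where there are three numbers: the shift along the tool's x, y, z in cm, then the turn, a rotation vector about the tool's x, y, z in degrees, then the opening, from 0 (shut) to 1 (fully open). A call has 1 to 10 rows; each row is the pose to reach, as a shift and turn from the pose commanded when the call began, along the tool's axes at that moment; what a row does not reach only later rows make up. A row lasts 1/10 s, in which the tool goes at most 50 mm and 8.59 degrees, less where a joint would pass 70% of its speed; a pose out of reach is approached as far as the arm can. A call with a gripper value outside its range is refused whole. The fingers move at their own pace and stop on an object; the grip force is fixed at half the most. Time passes only in rows, so rows that repeat a pose let the fingers close. It gives the time, the measured TCP pose, the force, the opening and the grip force at its end, in the units of the state.
- env.read_state(): the state, without advancing time (a new reading comes with each control period).
- vision.grab_frame(name): name is "scene" or "top" or "wrist"; returns a dict with "frame" (420x560x3 uint8, red, green, blue), "fx", "fy", "cx", "cy" (pixels), "pose" (4x4, takes a point from camera to world coordinates); the wrist camera has in their place "hand_eye" (4x4, takes a point from camera to tool coordinates, whose origin is the TCP and whose axes are the flange's). Camera axes: x right, y up, looking along -z (the intrinsics and any distortion apply to the point x, -y, -z); pixel columns grow to the right and rows downward; lengths in m; the calibration is good to about 2 mm. A picture is of the moment at which its call begins: read the wrist's pose just before it. There is no depth.
- env.sign_off(): hands the job in; it is judged then, once.
The state is a dict: "time_s": time; "joint_positions": joint angles; "joint_velocities": joint speeds; "joint_efforts": joint torques, N m; "tool_pos": TCP position; "orientation": TCP orientation; "force": force on the tool from outside, world axes, zero at the start; "torque": the same for the moment, N m; "opening": finger opening in m; "grip_force": force on a finger pad.
Only numpy, scipy, OpenCV 4.12 (cv2) and the standard library are available. Lean on these libraries where they do the work, as an engineer would, in place of code of your own. Each camera call takes 0.05 s, during which the arm holds its last target. There are 200 camera calls.

## Working session

There is one attempt and no reset: what is moved stays moved. The work goes in short steps, Python scripts to look and compute and a shell command to move; the robot and the scene stay as the last step left them, time stands still between calls to the robot, and variables do not carry over. Pictures are saved under pics/ and viewed, at most 10 in all, crops included, and the job is handed in when it is done.

```bash
mkdir -p pics; python3 - <<'E'
from workcell import env, vision
import cv2,pickle
s=env.read_state();print(s)
for n in("top","scene"):
    f=vision.grab_frame(n);pickle.dump(f,open(n+'.pkl','wb'))
    cv2.imwrite(f'pics/{n}0.png',f['frame'][:,:,::-1]);print(n,{k:v for k,v in f.items() if k!='frame'})
E
```

```text
{'time_s': 0.0, 'joint_positions': array([-9.69892290e-01,  3.59363522e-01,  1.10711781e-02, -3.51135904e-04,
       -1.22403469e+00, -2.88099347e-01]), 'joint_velocities': array([ 0.0009841 ,  0.00030868,  0.0003219 , -0.00068347,  0.00058082,
        0.00040877]), 'joint_efforts': array([-1.29392192e-03, -5.82725573e+01,  2.93055707e+01,  6.99680507e+00,
        7.12796827e-03, -9.40807922e-05]), 'tool_pos': array([ 0.20753365, -0.64175597,  0.18724299]), 'orientation': array([[-9.51510989e-01, -3.07614183e-01, -5.93044549e-04],
       [-3.07614732e-01,  9.51509893e-01,  1.44925782e-03],
       [ 1.18475495e-04,  1.56141398e-03, -9.99998774e-01]]), 'force': array([-0.40485302,  0.85942193,  0.07045489]), 'torque': array([ 0.03009038, -0.01324324, -0.0185759 ]), 'grip_force': 0.0, 'opening': 0.08761929839930385}
top {'fx': 541.790769067221, 'fy': 541.790769067221, 'cx': 283.53575305539096, 'cy': 205.13227008388196, 'pose': array([[-0.00520827,  0.98627849, -0.16500789,  0.32344629],
       [-0.99997453, -0.0043316 ,  0.0056723 ,  0.00820177],
       [ 0.00487971,  0.16503323,  0.98627594,  1.3028858 ],
       [ 0.        ,  0.        ,  0.        ,  1.        ]])}
scene {'fx': 389.82511872954586, 'fy': 389.82511872954586, 'cx': 279.3631009819234, 'cy': 213.18535000650655, 'pose': array([[-0.89702221,  0.19245329, -0.39788553,  0.16667597],
       [-0.44186489, -0.3694557 ,  0.81747043,  0.75125918],
       [ 0.0103238 ,  0.90910078,  0.41644831,  0.44683509],
       [ 0.        ,  0.        ,  0.        ,  1.        ]])}
```

View pics/top0.png

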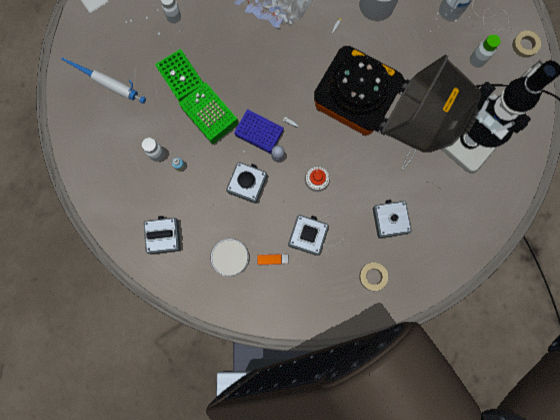

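View pics/scene0.png

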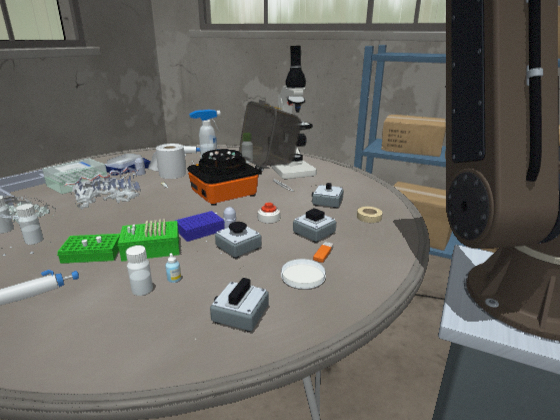

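The top view shows the round key at about (247,180), square at (309,233), bar at (160,235) and small at (394,218). The scene view agrees. Next I'll measure the key centres on the z = 0.06 plane.

```bash
cat > h.py <<'E'
import cv2,pickle,numpy as np
def ray(f,u,v,z,P=None):
    P=f['pose'] if P is None else P
    d=P[:3,:3]@np.array([(u-f['cx'])/f['fx'],-(v-f['cy'])/f['fy'],-1]);o=P[:3,3]
    return o+d*(z-o[2])/d[2]
def key(f,u0,v0,r,z=.06,P=None,th=60):
    g=f['frame'].max(2);m=np.uint8(g<th)
    n,l,st,c=cv2.connectedComponentsWithStats(m)
    i=min([k for k in range(1,n) if st[k,4]>15],key=lambda k:np.hypot(*(c[k]-[u0,v0])))
    cs,_=cv2.findContours(np.uint8(l==i),cv2.RETR_EXTERNAL,cv2.CHAIN_APPROX_NONE)
    b=cv2.boxPoints(cv2.minAreaRect(cs[0]))
    w=np.array([ray(f,*p,z,P) for p in b]);e=w[1]-w[0];e2=w[2]-w[1]
    return c[i],st[i,4],w.mean(0),ray(f,*c[i],z,P),np.degrees(np.arctan2(e[1],e[0])),np.linalg.norm(e[:2]),np.linalg.norm(e2[:2])
E
python3 - <<'E'
from h import *
np.set_printoptions(precision=4,suppress=True)
K={'top':dict(round=(247,180),square=(309,233),bar=(160,235),small=(394,218)),
 'scene':dict(round=(237,228),square=(316,214),bar=(240,291))}
for n,d in K.items():
    f=pickle.load(open(n+'.pkl','rb'))
    for k,p in d.items(): print(n,k,*key(f,*p,9))
E
```

```text
top round [245.8152 179.3507] 211 [0.5933 0.0893 0.06  ] [0.593  0.0891 0.06  ] -44.1930550120823 0.0350618368193001 0.03711769606311113
top square [308.623  233.3927] 191 [ 0.4651 -0.0566  0.06  ] [ 0.465  -0.0565  0.06  ] -18.927883897278598 0.03160396853707602 0.03136899078445606
top bar [158.8491 234.1384] 159 [0.4648 0.2881 0.06  ] [0.4649 0.2885 0.06  ] -84.49324959686675 0.056151376251295765 0.015266838144832004
top small [394.0606 217.4242] 33 [ 0.5012 -0.255   0.06  ] [ 0.5014 -0.2552  0.06  ] -90.25685270238205 0.013941531010972846 0.011721286769702842
scene round [237.2192 226.7123] 146 [0.5862 0.0997 0.06  ] [0.5872 0.0993 0.06  ] -152.55797818071431 0.0384184017351283 0.04929938112255104
scene square [314.5342 214.354 ] 161 [ 0.4594 -0.0408  0.06  ] [ 0.4593 -0.0407  0.06  ] -152.4470536609527 0.041684400889127775 0.06271443162258747
scene bar [239.0694 291.164 ] 317 [0.4588 0.2989 0.06  ] [0.4585 0.3008 0.06  ] -82.33234025631002 0.07251797642485647 0.02739016023917342
```

```bash
python3 -m crank '[[[-5,5,2],[0,0,0],0],[[-8,8,3],[0,0,0],0],[[-12,12,4],[0,0,0],0],[[-15,15,5],[0,0,0],0],[[-18,18,6],[0,0,0],0],[[-21,21,6],[0,0,0],0],[[-24,24,6],[0,0,0],0],[[-27,27,6],[0,0,0],0],[[-30,30,6],[0,0,0],0],[[-30,30,6],[0,0,0],0]]'
```

```text
time_s: 1.1
tool_pos: [0.4027, -0.2611, 0.1283]
orientation: [[-0.95, -0.312, 0.001], [-0.312, 0.95, 0.0], [-0.001, -0.0, -1.0]]
force: [0.4, 0.1, 0.3]
opening: 0.0135
grip_force: 0.0
```

```bash
python3 -m crank '[[[-3,3,0],[0,0,0],0],[[-6,6,0],[0,0,0],0],[[-10,9,0],[0,0,0],0],[[-13,12,0],[0,0,0],0],[[-16,15,0],[0,0,0],0],[[-19,18,0],[0,0,0],0],[[-23,21,0],[0,0,0],0],[[-26,24,0],[0,0,0],0],[[-29,27.3,0],[0,0,0],0],[[-29,27.3,0],[0,0,0],0]]'
python3 - <<'E'
from workcell import env, vision
from h import *
s=env.read_state();f=vision.grab_frame('wrist');pickle.dump((s,f),open('w1.pkl','wb'))
print(s['tool_pos'],s['force'],s['opening'],f['hand_eye'])
cv2.imwrite('pics/w1.png',f['frame'][:,:,::-1])
E
```

```text
time_s: 2.1
tool_pos: [0.5948, 0.088, 0.1272]
orientation: [[-0.951, -0.311, 0.0], [-0.311, 0.951, -0.0], [0.0, -0.0, -1.0]]
force: [-0.5, -0.4, -0.7]
opening: 0.0002
grip_force: 0.0
[0.59475329 0.08800278 0.12722411] [-0.46546905 -0.35426009 -0.73090405] 0.00019385885361723838 [[ 1.28428587e-03  9.56550059e-01  2.91565320e-01  7.78703748e-02]
 [ 9.99998119e-01 -1.65227476e-03  1.01589608e-03  2.74906329e-04]
 [ 1.45350147e-03  2.91563467e-01 -9.56550381e-01 -1.96995035e-01]
 [ 0.00000000e+00  0.00000000e+00  0.00000000e+00  1.00000000e+00]]
```

View pics/w1.png

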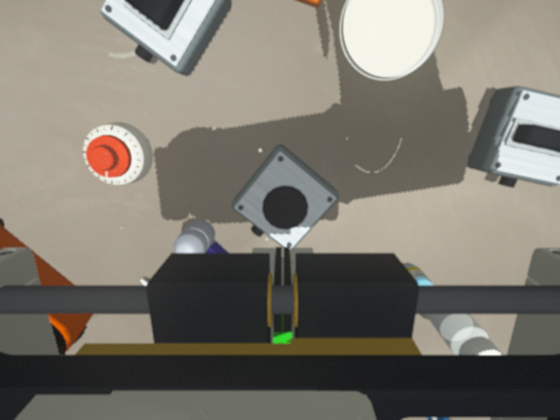

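The wrist view shows the round key at about (286,207), just in front of the shut fingertips. The bar is at the right edge at (540,140), and the square key is cut off at the top. I'll cross-check the round centre against the TCP.

```bash
python3 - <<'E'
from h import *
s,f=pickle.load(open('w1.pkl','rb'))
T=np.eye(4);T[:3,:3]=s['orientation'];T[:3,3]=s['tool_pos'];P=T@f['hand_eye']
f['fx'];r=key(f,286,207,9,P=P,th=45);print(r)
E
```

```text
(array([273.57421875, 205.87890625]), np.int32(256), array([0.59295214, 0.08405177, 0.06      ]), array([0.59599871, 0.08035058, 0.06      ]), np.float64(168.93673051248473), np.float64(0.036507243584650496), np.float64(0.02423075902110573))
```

```bash
python3 -m crank '[[[0,0,3],[0,0,0],0],[[0,0,5],[0,0,0],0],[[0,0,6],[0,0,0],0],[[0,0,6.5],[0,0,0],0],[[0,0,6.8],[0,0,0],0],[[0,0,7.1],[0,0,0],0],[[0,0,7.4],[0,0,0],0],[[0,0,7.6],[0,0,0],0],[[0,0,7.7],[0,0,0],0],[[0,0,7.7],[0,0,0],0]]'
```

```text
time_s: 3.15
tool_pos: [0.5927, 0.0845, 0.0512]
orientation: [[-0.951, -0.308, 0.0], [-0.308, 0.951, -0.0], [0.0, -0.0, -1.0]]
force: [-0.4, -0.2, -0.2]
opening: 0.0004
grip_force: 0.0
```

```bash
python3 - <<'E'
from workcell import env, vision
from h import *
f=vision.grab_frame('scene');s=env.read_state()
print(s['tool_pos'],s['force'],s['torque'])
w=vision.grab_frame('wrist')
a=cv2.resize(f['frame'][150:300,150:350],(800,600),interpolation=cv2.INTER_CUBIC)
a=np.hstack([cv2.resize(a,(533,400)),cv2.resize(w['frame'][100:300,210:340],(260,400))])
cv2.imwrite('pics/s2.png',a[:,:,::-1])
E
```

```text
[0.59278221 0.08459673 0.05127227] [-0.10161402 -0.61650591 -1.01258844] [ 0.02373612 -0.01134783  0.00162292]
```

View pics/s2.png

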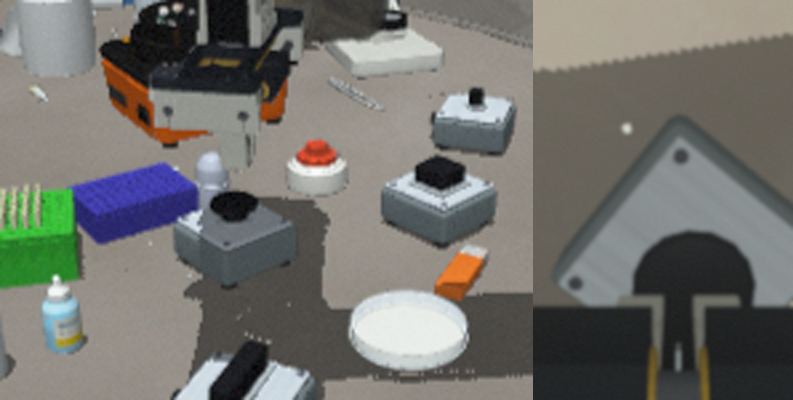

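```bash
python3 - <<'E'
from workcell import env, vision
from h import *
S=pickle.load(open('scene.pkl','rb'));T=pickle.load(open('top.pkl','rb'));s,f=pickle.load(open('w1.pkl','rb'))
print({k:f[k] for k in f if k not in('frame','hand_eye')})
def proj(f,X,P):
    c=np.linalg.inv(P)@np.r_[X,1];return f['cx']+f['fx']*c[0]/-c[2],f['cy']-f['fy']*c[1]/-c[2],-c[2]
for X in([.593,.089,.06],[.593,.085,.051],[.593,.085,.08]):print(X,proj(S,X,S['pose']),proj(T,X,T['pose']))
M=np.eye(4);M[:3,:3]=s['orientation'];M[:3,3]=s['tool_pos'];
print(proj(f,[.593,.089,.06],M@f['hand_eye']), proj(f,s['tool_pos'],M@f['hand_eye']))
w=vision.grab_frame('wrist');s2=env.read_state();pickle.dump((s2,w),open('w2.pkl','wb'))
M=np.eye(4);M[:3,:3]=s2['orientation'];M[:3,3]=s2['tool_pos'];
print(proj(w,[.593,.089,.06],M@w['hand_eye']), proj(w,s2['tool_pos'],M@w['hand_eye']))
t=vision.grab_frame('top');a=np.hstack([cv2.resize(t['frame'][120:260,190:330],(400,400)),cv2.resize(w['frame'][140:300,200:360],(400,400))])
cv2.imwrite('pics/t3.png',a[:,:,::-1])
E
```

```text
{'fx': 310.5459985195729, 'fy': 310.5459985195729, 'cx': 282.19319885858374, 'cy': 210.0568484715819}
[0.593, 0.089, 0.06] (np.float64(237.44096354694855), np.float64(224.3375071238733), np.float64(0.8721022804349977)) (np.float64(245.8767975937403), np.float64(179.36743840070386), np.float64(1.2698485286079393))
[0.593, 0.085, 0.051] (np.float64(238.51816085463878), np.float64(227.2212487575054), np.float64(0.8791201969908738)) (np.float64(247.81498083520867), np.float64(180.1687064927979), np.float64(1.2787477012100985))
[0.593, 0.085, 0.08] (np.float64(238.0838404034518), np.float64(215.56345857155628), np.float64(0.8670431959066932)) (np.float64(247.05905626333958), np.float64(177.52341571894064), np.float64(1.2501456990889208))
(np.float64(283.90693752870504), np.float64(205.7182058050347), np.float64(0.2750469703828305)) (np.float64(282.06291345384267), np.float64(235.1339176475869), np.float64(0.21114025600338648))
(np.float64(288.34260204407695), np.float64(242.20686331846744), np.float64(0.2032725803333547)) (np.float64(282.0580396258889), np.float64(235.1337536412869), np.float64(0.21114022774908264))
```

View pics/t3.png

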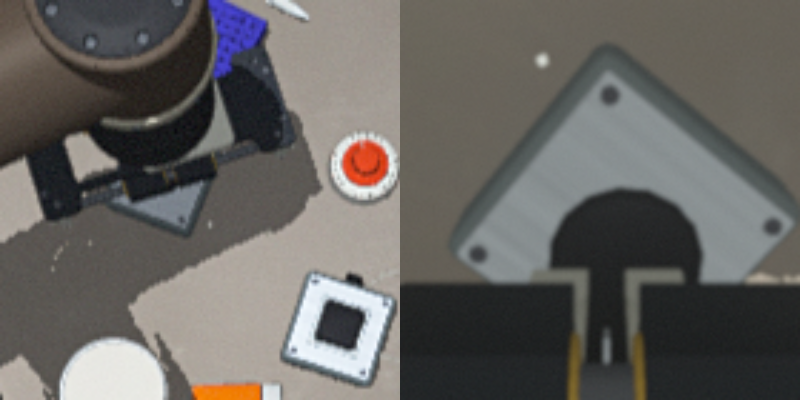

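The fingertips end about 20 mm short of the nominal TCP in both views, and the force reads about 0. The key hasn't been touched yet, so I'll go down gently and watch the force.

```bash
python3 -m crank '[[[-0.1,0.4,0.4],[0,0,0],0],[[-0.1,0.4,0.8],[0,0,0],0],[[-0.1,0.4,1.0],[0,0,0],0],[[-0.1,0.4,1.0],[0,0,0],0]]'
python3 -m crank '[[[0,0,0.2],[0,0,0],0],[[0,0,0.3],[0,0,0],0],[[0,0,0.3],[0,0,0],0]]'; python3 -m crank '[[[0,0,0.2],[0,0,0],0],[[0,0,0.3],[0,0,0],0],[[0,0,0.3],[0,0,0],0]]'

```

```text
time_s: 3.75
tool_pos: [0.5921, 0.0885, 0.0406]
orientation: [[-0.951, -0.308, -0.001], [-0.308, 0.951, -0.0], [0.001, -0.0, -1.0]]
force: [-0.2, -0.4, -0.8]
opening: 0.0005
grip_force: 0.0
time_s: 4.05
tool_pos: [0.5924, 0.0886, 0.038]
orientation: [[-0.951, -0.308, -0.0], [-0.308, 0.951, -0.0], [0.0, -0.0, -1.0]]
force: [0.8, -0.5, -0.3]
opening: 0.0008
grip_force: 0.0
time_s: 4.35
tool_pos: [0.5923, 0.0886, 0.035]
orientation: [[-0.951, -0.308, -0.0], [-0.308, 0.951, -0.0], [0.0, -0.0, -1.0]]
force: [1.0, 0.6, 0.4]
opening: 0.0006
grip_force: 0.0
```

```bash
python3 -m crank '[[[0,0,0.2],[0,0,0],0],[[0,0,0.4],[0,0,0],0],[[0,0,0.4],[0,0,0],0]]'; python3 - <<'E'
from workcell import env, vision
from h import *
f=vision.grab_frame('scene')
cv2.imwrite('pics/s4.png',cv2.resize(f['frame'][160:270,180:320],(763,600),interpolation=cv2.INTER_CUBIC)[:,:,::-1])
E
```

```text
time_s: 4.65
tool_pos: [0.5922, 0.0885, 0.0308]
orientation: [[-0.952, -0.308, -0.001], [-0.308, 0.952, -0.0], [0.001, -0.0, -1.0]]
force: [0.4, 0.1, 0.4]
opening: 0.0003
grip_force: 0.0
```

View pics/s4.png

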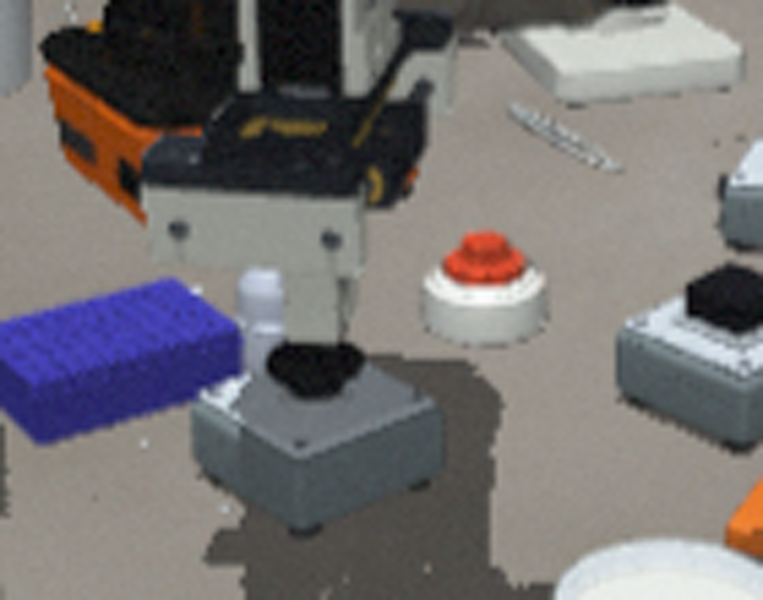

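```bash
python3 -m crank '[[[0,0,0.2],[0,0,0],0],[[0,0,0.4],[0,0,0],0],[[0,0,0.4],[0,0,0],0]]'; python3 - <<'E'
from workcell import env, vision
from h import *
f=vision.grab_frame('scene');w=vision.grab_frame('wrist');s=env.read_state();pickle.dump((s,w,f),open('w5.pkl','wb'))
a=np.hstack([cv2.resize(f['frame'][180:260,200:280],(400,400),interpolation=cv2.INTER_CUBIC),cv2.resize(w['frame'][180:280,232:332],(400,400),interpolation=cv2.INTER_CUBIC)])
a=cv2.convertScaleAbs(a,alpha=1.6,beta=10)
cv2.imwrite('pics/s5.png',a[:,:,::-1])
E
```

```text
time_s: 5.0
tool_pos: [0.5922, 0.0886, 0.0268]
orientation: [[-0.951, -0.308, -0.001], [-0.308, 0.951, -0.0], [0.001, 0.0, -1.0]]
force: [0.4, 0.6, -0.3]
opening: 0.0004
grip_force: 0.0
```

View pics/s5.png

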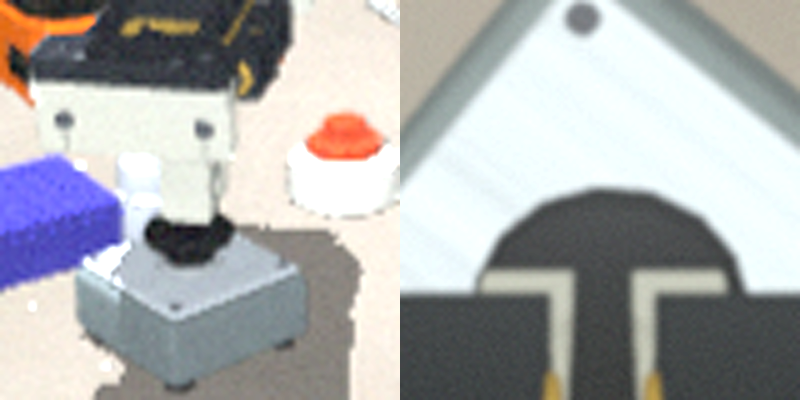

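Scene view: the tip at crop (190,222) overlaps the far half of the key top, still a few mm above it. Wrist view: the tips lie within the key disc. I'll continue in small steps.

```bash
for i in 1; do python3 -m crank '[[[0,0,0.2],[0,0,0],0],[[0,0,0.3],[0,0,0],0],[[0,0,0.3],[0,0,0],0]]'|grep -E 'pos|force'; done;  python3 -m crank '[[[0,0,0.2],[0,0,0],0],[[0,0,0.3],[0,0,0],0],[[0,0,0.3],[0,0,0],0]]'|grep -E 'pos|force'
```

```text
tool_pos: [0.5924, 0.0886, 0.024]
force: [0.3, 0.0, 0.5]
grip_force: 0.0
tool_pos: [0.5925, 0.0887, 0.0211]
force: [-0.9, 0.2, 1.6]
grip_force: 0.7
```

Contact is at about z = 0.022, so the fingers sit roughly 38 mm high relative to the reported TCP. Now I'll press about 10–12 mm.

```bash
python3 -m crank '[[[0,0,0.2],[0,0,0],0],[[0,0,0.4],[0,0,0],0],[[0,0,0.4],[0,0,0],0]]'|grep -E 'pos|force';  python3 -m crank '[[[0,0,0.2],[0,0,0],0],[[0,0,0.4],[0,0,0],0],[[0,0,0.4],[0,0,0],0]]'|grep -E 'pos|force'
```

```text
tool_pos: [0.5926, 0.0887, 0.0171]
force: [0.2, -0.0, 2.0]
grip_force: 1.2
tool_pos: [0.5925, 0.0886, 0.0129]
force: [-0.4, -0.2, 2.4]
grip_force: 1.2
```

```bash
for k in a; do python3 -m crank '[[[0,0,0.2],[0,0,0],0],[[0,0,0.3],[0,0,0],0],[[0,0,0.3],[0,0,0],0]]'|grep -E 'pos|force';  python3 -m crank '[[[0,0,0.2],[0,0,0],0],[[0,0,0.2],[0,0,0],0]]'|grep -E 'pos|force'; done
```

```text
tool_pos: [0.5926, 0.0887, 0.0104]
force: [-1.4, 0.3, 6.4]
grip_force: 3.4
tool_pos: [0.5926, 0.0887, 0.0087]
force: [-2.9, -0.6, 8.9]
grip_force: 5.0
```

The round key is at its stop. Lifting, then moving over the square key.

```bash
python3 -m crank '[[[0,0,-2],[0,0,0],0],[[0,0,-5],[0,0,0],0],[[3,-2,-8],[0,0,0],0],[[6,-3.5,-8],[0,0,0],0],[[9,-5,-8],[0,0,0],0],[[12,-7,-8],[0,0,0],0],[[15,-9,-8],[0,0,0],0],[[16.6,-9.9,-8],[0,0,0],0],[[16.6,-9.9,-8],[0,0,0],0],[[16.6,-9.9,-8],[0,0,0],0]]'
python3 - <<'E'
from workcell import env, vision
from h import *
t=vision.grab_frame('scene');pickle.dump(t,open('s6.pkl','wb'));w=vision.grab_frame('wrist')
print(key(t,237,228,9)[:3], env.read_state()['tool_pos'])
a=np.hstack([cv2.resize(t['frame'][150:300,200:350],(400,400)),cv2.resize(w['frame'][100:300,180:380],(400,400))])
cv2.imwrite('pics/s6.png',a[:,:,::-1])
E
```

```text
time_s: 7.8
tool_pos: [0.4654, -0.0566, 0.0883]
orientation: [[-0.952, -0.307, 0.001], [-0.307, 0.952, 0.0], [-0.001, -0.0, -1.0]]
force: [0.5, -0.2, 0.8]
opening: 0.0005
grip_force: 0.0
(array([237.32 , 229.256]), np.int32(125), array([0.58189534, 0.1087085 , 0.06      ])) [ 0.46581832 -0.05613359  0.08816339]
```

View pics/s6.png

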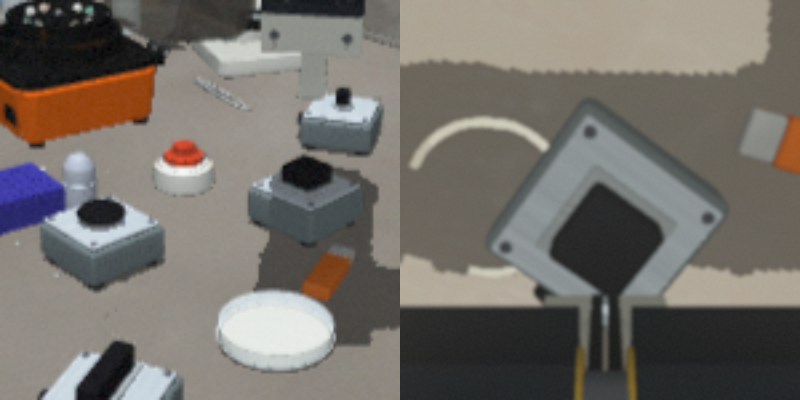

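The round key is down and its box hasn't moved. The fingers are centred over the square key.

```bash
python3 -m crank '[[[0,0,3],[0,0,0],0],[[0,0,5],[0,0,0],0],[[0,0,6],[0,0,0],0],[[0,0,6.3],[0,0,0],0],[[0,0,6.6],[0,0,0],0],[[0,0,6.9],[0,0,0],0],[[0,0,6.9],[0,0,0],0]]'|grep -E 'pos|force'; python3 -m crank '[[[0,0,0.2],[0,0,0],0],[[0,0,0.4],[0,0,0],0],[[0,0,0.6],[0,0,0],0],[[0,0,0.6],[0,0,0],0]]'|grep -E 'pos|force'
```

```text
tool_pos: [0.4658, -0.0564, 0.0197]
force: [-0.1, 1.1, 2.4]
grip_force: 1.0
tool_pos: [0.4656, -0.0565, 0.0132]
force: [1.2, 1.8, 2.1]
grip_force: 1.2
```

```bash
python3 -m crank '[[[0,0,0.2],[0,0,0],0],[[0,0,0.3],[0,0,0],0],[[0,0,0.3],[0,0,0],0]]'|grep -E 'pos|force'; python3 -m crank '[[[0,0,0.15],[0,0,0],0],[[0,0,0.15],[0,0,0],0]]'|grep -E 'pos|force'
```

```text
tool_pos: [0.4656, -0.0565, 0.0104]
force: [0.5, 2.7, 6.7]
grip_force: 3.4
tool_pos: [0.4657, -0.0565, 0.0091]
force: [-0.1, 3.2, 9.5]
grip_force: 4.7
```

The square key is at its stop. Next is the bar.

```bash
python3 -m crank '[[[0,0,-3],[0,0,0],0],[[0,0,-6],[0,0,0],0],[[-1.3,4,-8],[0,0,0],0],[[-2.6,8,-8],[0,0,0],0],[[-3.9,12,-8],[0,0,0],0],[[-5.2,16,-8],[0,0,0],0],[[-6.5,20,-8],[0,0,0],0],[[-7.8,24,-8],[0,0,0],0],[[-9,28,-8],[0,0,0],0],[[-9,28,-8],[0,0,0],0]]' | grep pos; python3 -m crank '[[[-0.8,2.5,0],[0,0,0],0],[[-1.5,4.8,0],[0,0,0],0],[[-1.5,4.8,0],[0,0,0],0],[[-1.5,4.8,0],[0,0,0],0]]'
python3 - <<'E'
from workcell import env, vision
from h import *
w=vision.grab_frame('wrist');t=vision.grab_frame('scene')
print(env.read_state()['tool_pos'])
a=np.hstack([cv2.resize(t['frame'][180:330,200:350],(400,400)),cv2.resize(w['frame'][100:300,180:380],(400,400))])
cv2.imwrite('pics/s7.png',a[:,:,::-1])
E
```

```text
tool_pos: [0.4642, 0.2409, 0.0879]
time_s: 10.9
tool_pos: [0.4632, 0.2869, 0.0878]
orientation: [[-0.951, -0.308, -0.002], [-0.308, 0.951, -0.002], [0.002, -0.001, -1.0]]
force: [-0.7, -0.7, 0.2]
opening: 0.0005
grip_force: 0.0
[0.46344171 0.2864693  0.08815115]
```

View pics/s7.png

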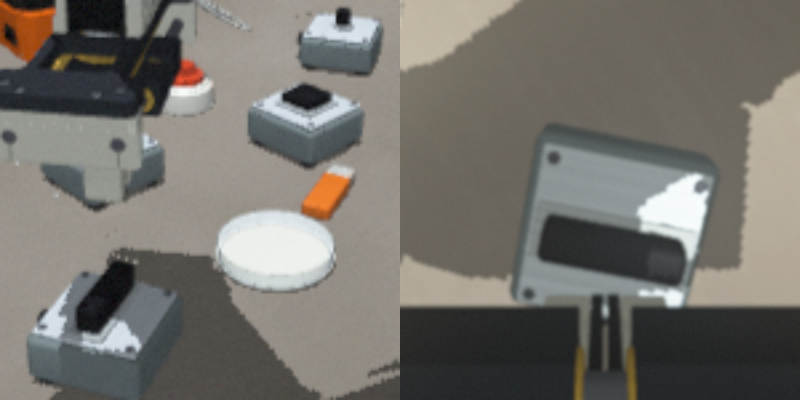

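The square key is down and the bar lies under the fingers. Pressing the bar.

```bash
python3 -m crank '[[[-0.2,0.1,3],[0,0,0],0],[[-0.2,0.1,5],[0,0,0],0],[[-0.2,0.1,6],[0,0,0],0],[[-0.2,0.1,6.3],[0,0,0],0],[[-0.2,0.1,6.6],[0,0,0],0],[[-0.2,0.1,6.9],[0,0,0],0],[[-0.2,0.1,6.9],[0,0,0],0]]'|grep -E 'pos|force'; python3 -m crank '[[[0,0,0.2],[0,0,0],0],[[0,0,0.4],[0,0,0],0],[[0,0,0.6],[0,0,0],0],[[0,0,0.6],[0,0,0],0]]'|grep -E 'pos|force'
```

```text
tool_pos: [0.466, 0.2896, 0.0203]
force: [0.6, -0.3, 2.9]
grip_force: 1.1
tool_pos: [0.4659, 0.2896, 0.0137]
force: [2.6, -1.6, 1.9]
grip_force: 1.2
```

```bash
python3 -m crank '[[[0,0,0.2],[0,0,0],0],[[0,0,0.35],[0,0,0],0],[[0,0,0.35],[0,0,0],0]]'|grep -E 'pos|force'; python3 -m crank '[[[0,0,0.15],[0,0,0],0],[[0,0,0.15],[0,0,0],0]]'|grep -E 'pos|force'
```

```text
tool_pos: [0.4659, 0.2896, 0.0104]
force: [1.3, -1.2, 7.4]
grip_force: 3.4
tool_pos: [0.4659, 0.2896, 0.0091]
force: [0.9, -1.5, 9.6]
grip_force: 4.6
```

```bash
python3 -m crank '[[[0,0,-3],[0,0,0],0],[[0,0,-7],[0,0,0],0],[[0,0,-11],[0,0,0],0],[[0,0,-12],[0,0,0],0],[[0,0,-12],[0,0,0],0]]'
python3 - <<'E'
from workcell import env, vision
from h import *
t=vision.grab_frame('scene')
cv2.imwrite('pics/s8.png',cv2.resize(t['frame'][150:350,180:420],(720,600))[:,:,::-1])
E
```

```text
time_s: 13.1
tool_pos: [0.4659, 0.2902, 0.1302]
orientation: [[-0.951, -0.308, 0.002], [-0.308, 0.951, 0.003], [-0.002, 0.002, -1.0]]
force: [0.3, -0.5, 0.1]
opening: 0.0004
grip_force: 0.0
```

View pics/s8.png

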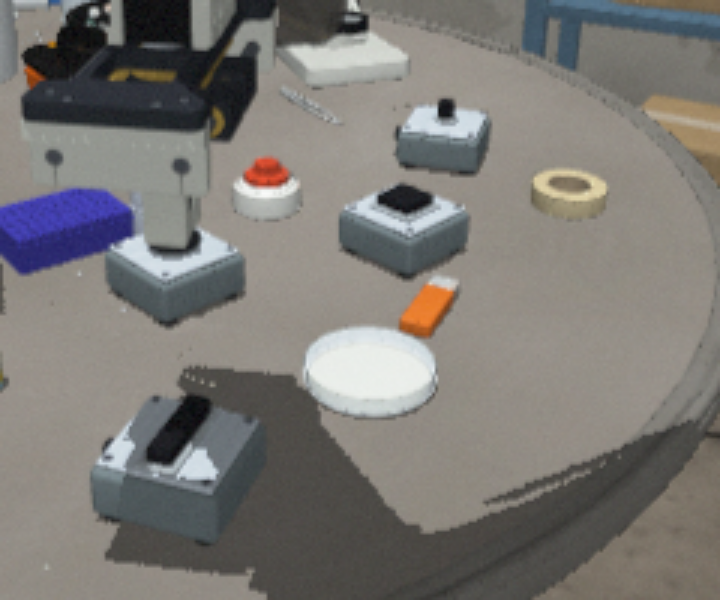

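The bar at (180,428) and the square key at (405,198) are down, and the small key at (446,108) is up. The arm is clear of everything.

```bash
python3 -c "
from workcell import env
print(env.sign_off())"
```

```text
the job is handed in; nothing more can be done
None
```

I pressed the round, square and bar keys to their stops in that order, left the small key up, saw no box or bystander shifted, and handed the job in; it returned no verdict.

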